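Tip the spacers into the pouring corner and hold the tray at the assembly plate

TASK

Pick up the small black tray that holds the four brass hex spacers (not the one full of screws), and tip it so that all four slide down together into its cut-off pouring corner, without spilling any. Finish while holding it there: gripped in the air and still clearly tilted, with the pouring lip over the drilled aluminium plate, clear of the plate but no more than a hand's width above it, so that I can pick the spacers out. Do not put it down or let go, and leave everything else on the bench and the plate where it is.

Things in the scene. Friction and masses are not known exactly. Their poses are not given: they have to be found in the camera images.
- tray: black plastic parts tray with four brass spacers in it: open box, outside 124 (x) by 62 (y) by 40 mm high (z), walls and floor 3 mm, 60 to 130 g. Its +x +y corner is cut off at 45 degrees (16 mm along each side), a facet 28 mm high with a small pouring lip on top. Origin: centre of the underside. Stands level on the bench; long walls plain, grip it across its width at mid-length
- tray_corner (a point): point on the tray's inner floor at the foot of the cut-off pouring corner, (52, 21, 3) mm in the tray's frame, same axes. The inside is slippery: spacers start to slide at 9 to 14 degrees of tilt; 30 to 40 degrees, leaning first along one side, then towards the corner, gathers them here (rock it if some hang back)
- tray_lip (a point): point on the tray: outer tip of the pouring lip, (61.5, 30.5, 33) mm in the tray's frame, same axes
- plate: drilled aluminium assembly plate on feet, fixed: 150 (x) by 250 (y) mm, top face 60 mm above the bench; origin on the bench under its centre. At its +x edge a unit with a green circuit board (x 23 to 69, y -55 to 55, 22 mm high); at x 60, y 95 a post 160 mm high with a clamp and disc. Coils and tweezers lie about its middle and +y half; little lies on its -x -y quarter
- screw_tray: a second tray of the same shape and size, full of small steel screws (250 g); not wanted, leave it. Origin and axes as for the tray
- coil0: small copper coil on the plate, 18 mm across, 12 mm high; origin under its centre. Leave it
- coil1: another such coil on the plate. Leave it
- tweezers: steel tweezers lying on the plate, 120 mm long along their x, 6 mm high, origin at the middle. Leave them
- cutters: side cutters lying on the bench behind the trays, 160 mm long along their x, 14 mm high. Leave them
- solder_reel: reel of solder standing on its flange between the robot and the plate, 58 mm across, 39 mm high, origin under its centre. Leave it
- dummy_load: black finned heat sink on the bench, 90 by 60 by 50 mm, origin under its centre. Leave it
- tub: clear plastic tub on the bench, 76 mm across, 55 mm high, origin under its centre. Leave it
- spacer0: a brass hexagonal spacer loose in the tray, 10 mm across flats, 16 mm long along its x, 10 g; origin at its middle
- spacer1: a brass hexagonal spacer loose in the tray, 10 mm across flats, 16 mm long along its x, 10 g; origin at its middle
- spacer2: a brass hexagonal spacer loose in the tray, 10 mm across flats, 16 mm long along its x, 10 g; origin at its middle
- spacer3: a brass hexagonal spacer loose in the tray, 10 mm across flats, 16 mm long along its x, 10 g; origin at its middle

How it is judged (in metres and radians):
On the way:
1. the tray is lifted clear of the bench in the gripper (height (world z) of tray above 0.05 m and contact force between the fingers and tray above 1 N), for 0.2 s.
At the end, for the whole second after the job is handed in: the tray is gripped, still, not touching the plate, tilted at least 0.30 rad; all four spacers' centres within 38 mm of the foot of its pouring corner; the lip's tip above the plate's outline, 5 to 150 mm over its top face (distance between each of spacer0, spacer1, spacer2, spacer3 and tray_corner below 0.038 m and contact force between the fingers and tray above 1 N and contact force between tray and plate below 0.2 N and angle between tray's own z axis and vertical above 0.3 rad and x of tray_lip in the frame of plate between -0.075 and 0.075 m and y of tray_lip in the frame of plate between -0.125 and 0.125 m and z of tray_lip in the frame of plate between 0.065 and 0.21 m and linear speed of tray below 0.05 m/s and angular speed of tray below 0.3 rad/s); the arm keeps its last pose, push and grip.
It fails at once if a spacer is spilled out of the tray (distance between any of spacer0, spacer1, spacer2, spacer3 and tray above 0.095 m).
It fails at once if something else on the bench or the plate is displaced by more than 30 mm (distance of any of screw_tray, coil0, coil1, tweezers, cutters, solder_reel, dummy_load, tub from where it was at the start of the episode above 0.03 m).
It also fails if it takes over 58 s, if anything falls off the work surface, if the arm or the gripper's body presses on something with over 40 N, if the wrist force passes 120 N, or if a joint passes its speed limit or range.

ROBOT

A 6-joint arm with a two-finger parallel gripper is mounted at the origin on the work surface. World frame = base frame: x ahead of the robot, y to its left, z up, the work surface at z = 0. Lengths are in mm, angles in rad, forces in N, time in s.
With the tool pointing down it reaches from about 350 to 775 mm from the base axis. Payload 7.3 kg.
Tool frame: the origin (TCP) lies at the very end of the fingers, on their centre line; the grasp point (between the pads) lies 19 mm behind it (bot.grip_point_offset is the distance from the TCP to the grasp point, in mm); z points along the fingers, y is the line along which they close (so a half turn about z gives the same grasp; the last joint's range is limited). The gripper opens to 92 mm and grips with 3 to 60 N. Pads are 19 mm wide; open, the fingers measure 130 mm over their backs; the gripper's body (75 mm by 190 mm) begins 47 mm behind the grasp point.
Start: joints at [1.001, 0.342, 1.524, -0, 1.275, -0.146], TCP at [215.883, 478.581, 226.741] pointing down, gripper open.
Joint ranges: [-2.53, 2.53], [-0.77, 2.02], [0.04, 2.7], [-1, 4.14], [0.28, 2.66], [-3.11, 3.11]. Speed limits (rad/s): [2.57, 2.57, 3.14, 3.14, 3.14, 3.14].

INTERFACE

Orientations are given as [roll, pitch, yaw] about the fixed x, y, z axes, in that order (R = Rz(yaw) Ry(pitch) Rx(roll)).
In Python, from plant import bot gives the robot as it stands. The module is installed in compiled form; this text tells all that it offers.
- The arm moves only by the shell command python3 -m jog 'ROWS' [OPENING]. ROWS is JSON, a list of rows, each a list of 6 numbers: the shift along the tool's x, y, z in mm, then the turn, a rotation vector about the tool's x, y, z in rad. In form: [[dx, dy, dz, rx, ry, rz], ...]. A call has 1 to 12 rows; each row shifts and turns the commanded pose from where the row before left it, along the tool's axes as they then stand; what a row does not reach is not made up. A row lasts 1/10 s, in which the tool goes at most 50 mm and 8.59 degrees, less where a joint would pass 70% of its speed; a pose out of reach is approached as far as the arm can. A call with a gripper value outside its range is refused whole. OPENING is the opening in per cent of the stroke, from 0 (shut) to 100 (fully open), set as the call begins (- or left out, the last holds). The fingers move at their own pace and stop on an object; the grip force is fixed at half the most. Time passes only in rows, so rows that do not move let the fingers close. It gives the time, the measured TCP pose, the force, the opening and the grip force at its end, in the units of the state.
- bot.get_obs(): the state, without advancing time (a new reading comes with each control period).
- bot.capture(name): name is "side" or "top" or "wrist"; returns the picture (420x560x3 uint8, red, green, blue); there is no depth.
- bot.camera_model(name): a dict with "fx", "fy", "cx", "cy" (pixels), "position" and "orientation" of the camera in the world; the wrist camera has in their place "T_tool_cam" (4x4, takes a point from camera to tool coordinates, whose origin is the TCP and whose axes are the flange's). Camera axes: x right, y down, z forward; pixel columns grow to the right and rows downward; lengths in mm; the calibration is good to about 2 mm. The wrist camera is an equidistant fisheye: a pixel r from the principal point sees the ray r / f radians off the axis. A picture is of the moment at which its call begins: read the wrist's pose just before it. camera_model takes no time and is no camera call.
- bot.close_job(): hands the job in; it is judged then, once.
Trained networks look in the newest picture that a camera, given by its name, has taken for a name from the list of things; names that differ only in an ending like _2 or _b are one class to them, and where a whole thing is asked for, a point or a joint stands for the part that bears it (a point fixed in the world has none). Each returns a list of dicts, best first, with "p" (0 to 1); they miss things now and then, are a little off and sometimes report something else, mostly with a low value. They report only what shows in the picture. A call takes as long as a camera call.
- bot.outline_of(target, camera): "mask" (420x560 bool, what is visible of it) and "pixel" ([column, row] in pixels, amid what is visible of it).
The state is a dict: "time": time; "joint_positions": joint angles; "dq": joint speeds; "tau": joint torques, N m; "tool_pos": TCP position; "tcp_rot": TCP orientation; "contact_force": force on the tool from outside, world axes, zero at the start; "moment": the same for the moment, N m; "grip_width": finger opening in mm; "finger_force": force on a finger pad.
Only numpy, scipy, OpenCV 4.12 (cv2) and the standard library are available. Lean on these libraries where they do the work, as an engineer would, in place of code of your own. Each camera call takes 0.05 s, during which the arm holds its last target. There are 200 camera calls.

## Working session

There is one attempt and no reset: what is moved stays moved. The work goes in short steps, Python scripts to look and compute and a shell command to move; the robot and the scene stay as the last step left them, time stands still between calls to the robot, and variables do not carry over. Pictures are saved under pics/ and viewed, at most 10 in all, crops included, and the job is handed in when it is done.

```bash
mkdir -p pics; cat > h.py <<'E'
import numpy as np, cv2
from plant import bot
from scipy.spatial.transform import Rotation as R
def cam(n):
    m=bot.camera_model(n); return m
def ray(m,px):
    o=np.array(m["orientation"],float)
    Rm=o if o.shape==(3,3) else R.from_euler('xyz',o).as_matrix()
    d=Rm@np.array([(px[0]-m["cx"])/m["fx"],(px[1]-m["cy"])/m["fy"],1.0])
    return np.array(m["position"],float),d
def onz(m,px,z):
    p,d=ray(m,px); return p+d*(z-p[2])/d[2]
def save(n,im): cv2.imwrite('pics/'+n,cv2.cvtColor(im,cv2.COLOR_RGB2BGR))
E
python3 - <<'E'
from h import *
for n in("top","side"):
    save(n+"0.png",bot.capture(n)); print(n,bot.camera_model(n))
    for t in("tray","screw_tray","plate","spacer0","solder_reel","cutters","tub","dummy_load"):
        print(t,[(round(d["p"],2),np.round(d["pixel"]),int(d["mask"].sum())) for d in bot.outline_of(t,n)][:5])
print(bot.get_obs())
E
```

```text
top {'fx': 429.1000381989916, 'fy': 429.1000381989916, 'cx': 274.72162181346494, 'cy': 214.0560454972648, 'position': array([383.12220956,  -8.93908182, 989.33184284]), 'orientation': array([-2.96651425, -0.00726704, -1.55353003])}
tray [(0.97, array([315., 257.]), 1605)]
screw_tray [(0.66, array([421., 250.]), 1873)]
plate [(0.62, array([144., 215.]), 8057)]
spacer0 []
solder_reel [(0.96, array([175., 300.]), 646)]
cutters [(0.86, array([327., 166.]), 564)]
tub [(0.59, array([269., 135.]), 896)]
dummy_load [(0.91, array([412., 152.]), 1196)]
side {'fx': 408.0057535375414, 'fy': 408.0057535375414, 'cx': 278.87275785394, 'cy': 208.4333372789221, 'position': array([219.85170984, 507.54947056, 781.19425757]), 'orientation': array([-2.40463302e+00, -8.98496303e-06, -2.61222582e+00])}
tray [(0.94, array([317., 223.]), 1588)]
screw_tray [(0.96, array([351., 159.]), 1187), (0.74, array([297., 341.]), 629)]
plate [(0.75, array([193., 323.]), 10447), (0.34, array([321., 218.]), 1498)]
spacer0 [(0.38, array([321., 221.]), 1505)]
solder_reel [(0.57, array([297., 339.]), 595)]
cutters [(0.62, ar
[... 222 characters left out ...]
: 0.9, 'joint_positions': array([ 1.00099286e+00,  3.41939139e-01,  1.52407355e+00, -1.02587653e-05,
        1.27542192e+00, -1.45973443e-01]), 'dq': array([-5.29582398e-05,  6.35455903e-04,  8.04746667e-04, -6.13380330e-04,
        8.10601917e-04,  7.77326939e-04]), 'tau': array([-1.64288511e-03, -4.31124294e+01, -2.44474161e+01,  7.16186129e-02,
        4.84257471e-02,  3.79575454e-05]), 'tool_pos': array([215.89149245, 478.58206195, 226.78136814]), 'tcp_rot': array([3.14143772e+00, 3.26993777e-05, 2.71776561e+00]), 'contact_force': array([-0.31145269,  0.21405238, -0.07980746]), 'moment': array([-0.01473877, -0.05127825,  0.00019261]), 'finger_force': 0.0, 'grip_width': 91.87813098792333}
```

```bash
python3 - <<'E'
import cv2
t=cv2.imread('pics/top0.png'); 
cv2.imwrite('pics/topc.png',cv2.resize(t[80:380,60:480],(798,570),interpolation=cv2.INTER_CUBIC))
E
```

```text
(no output)
```

View pics/topc.png

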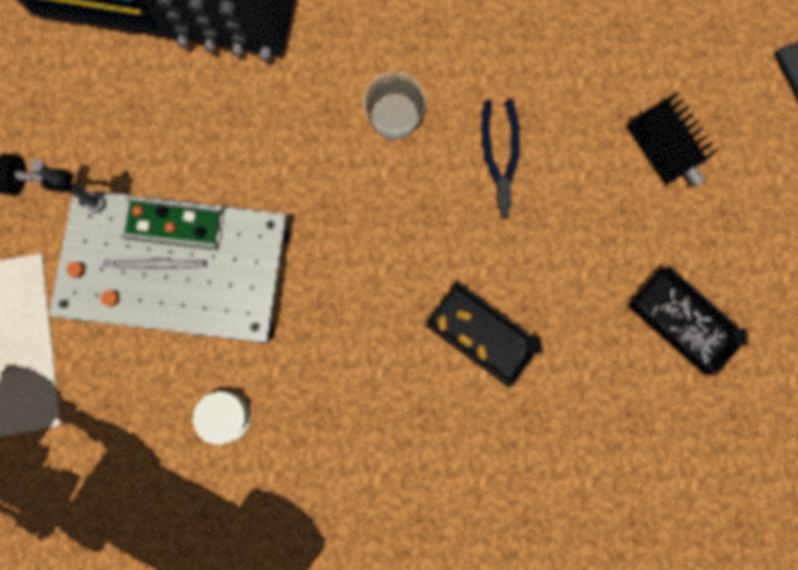

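View pics/side0.png

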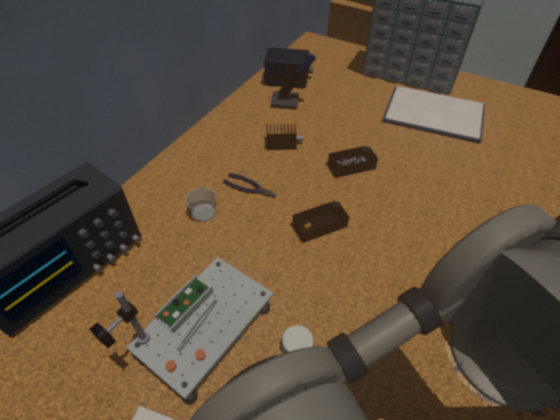

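The tray with the brass spacers is the middle one, at crop (485,333), or full-image px (315,255). Its lip points right at crop (538,345). The screw tray is at the far right. The plate is on the left with its −x−y corner at crop (268,340), and the reel is just below it at crop (220,417).

```bash
python3 - <<'E'
from h import *
m=cam("top")
bot.capture("top")
for t,z in(("tray",20),("plate",60),("solder_reel",39)):
    d=bot.outline_of(t,"top")[0]
    c=np.argwhere(d["mask"])[:,::-1].astype(np.float32)
    P=np.array([onz(m,p,z)[:2] for p in c],np.float32)
    r=cv2.minAreaRect(P); print(t,r, np.round(P.mean(0)))
# rim corners by eye (crop px)
for n,p,z in(("tl",(457,284),40),("l",(429,321),40),("b",(511,384),40),("lip",(541,345),33),
  ("pl--",(267,341),60),("pl-+",(51,315),60),("pl+-",(287,214),60),("pl++",(75,190),60),("coil0",(75,270),66),("coil1",(109,298),66)):
    print(n,np.round(onz(m,(60+p[0]/1.9,80+p[1]/1.9),z)))
E
```

```text
tray ((459.1893310546875, -103.74771118164062), (130.5026092529297, 68.28607177734375), 54.93135070800781) [ 459. -105.]
plate ((541.3702392578125, 309.201904296875), (371.1412353515625, 170.31336975097656), 78.0569839477539) [538. 274.]Traceback (most recent call last):
  File "<stdin>", line 5, in <module>
IndexError: list index out of range
```

```bash
python3 - <<'E'
from h import *
m=cam("top")
for n,p,z in(("tl",(457,284),40),("l",(429,321),40),("b",(511,384),40),("lip",(541,345),33),
  ("pl--",(267,341),60),("pl-+",(51,315),60),("pl+-",(287,214),60),("pl++",(75,190),60),("coil0",(75,270),66),("coil1",(109,298),66),("reel",(220,417),39)):
    print(n,np.round(onz(m,(60+p[0]/1.9,80+p[1]/1.9),z)))
E
```

```text
tl [517. -71.  40.]
l [473. -39.  40.]
b [ 402. -134.   40.]
lip [ 448. -170.   33.]
pl-- [445. 145.  60.]
pl-+ [470. 392.  60.]
pl+- [593. 129.  60.]
pl++ [617. 378.  60.]
coil0 [522. 367.  66.]
coil1 [490. 326.  66.]
reel [359. 198.  39.]
```

```bash
python3 -m jog '[[-29,-27,4,0,0,0],[-29,-27,4,0,0,0],[-29,-27,4,0,0,0],[-29,-27,4,0,0,0],[-29,-27,4,0,0,0],[-29,-27,4,0,0,0],[-29,-27,4,0,0,0],[-29,-27,4,0,0,0],[-29,-27,4,0,0,0],[-29,-27,4,0,0,0],[-29,-27,4,0,0,0],[-29,-27,4,0,0,0]]' 100
python3 -m jog '[[-28,-27,4,0,0,0],[-28,-27,4,0,0,0],[-28,-27,4,0,0,0],[-28,-27,4,0,0,0],[0,0,0,0,0,0.14],[0,0,0,0,0,0.14],[0,0,0,0,0,0.14],[0,0,0,0,0,0.14],[0,0,0,0,0,0.14],[0,0,0,0,0,0.14],[0,0,0,0,0,0.14],[0,0,0,0,0,0.14]]'
python3 -m jog '[[0,0,0,0,0,0.14],[0,0,0,0,0,0.14],[0,0,0,0,0,0.14],[0,0,0,0,0,0.14],[0,0,0,0,0,0.08],[0,0,0,0,0,0]]'
python3 - <<'E'
from h import *
o=bot.get_obs();print(o["joint_positions"])
w=bot.capture("wrist"); save("w0.png",w); print(bot.camera_model("wrist"))
print([(d["p"],d["pixel"],d["mask"].sum()) for d in bot.outline_of("tray","wrist")])
E
```

```text
time: 2.3
tool_pos: [400.4, 38.5, 178.8]
tcp_rot: [3.141, 0.001, 2.718]
contact_force: [0.8, 0.6, 0.1]
grip_width: 91.8
finger_force: 0.0
time: 3.5
tool_pos: [457.6, -104.4, 162.8]
tcp_rot: [3.141, 0.0, 1.592]
contact_force: [-0.1, 0.1, -0.2]
grip_width: 91.9
finger_force: 0.0
time: 4.1
tool_pos: [457.6, -104.4, 162.8]
tcp_rot: [3.141, -0.0, 0.957]
contact_force: [-0.4, -0.7, -0.1]
grip_width: 92.0
finger_force: 0.0
[-3.87843753e-01  3.07837879e-01  1.76827376e+00  1.08615474e-04
  1.06525110e+00  2.25693740e-01]
{'fx': 325.19226210127806, 'fy': 325.19226210127806, 'cx': 281.35719665028034, 'cy': 213.58860471223855, 'T_tool_cam': array([[ 2.03703392e-04, -9.56969732e-01, -2.90187683e-01,
         7.90340158e+01],
       [ 9.99998712e-01, -2.67086702e-04,  1.58275849e-03,
        -8.08276662e-01],
       [-1.59215724e-03, -2.90187631e-01,  9.56968445e-01,
        -1.57697639e+02],
       [ 0.00000000e+00,  0.00000000e+00,  0.00000000e+00,
         1.00000000e+00]])}
[(0.91, [286.0, 201.8], np.int64(8355))]
```

View pics/w0.png

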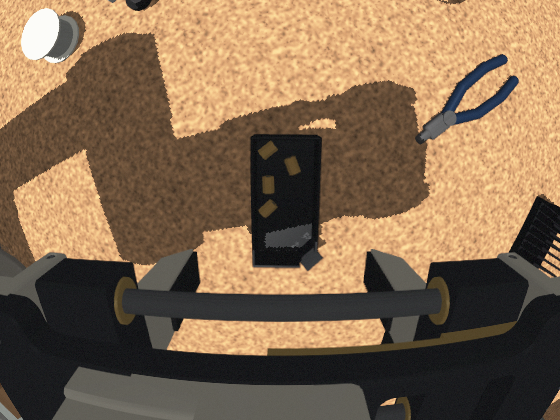

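The wrist view shows the tray centred and upright, with rim corners at (251,136), (321,136) and (254,267). The lip is at bottom right (312,262) and the four spacers are at the far end.

```bash
cat >> h.py <<'E'
def wtool(px,zw):
    m=bot.camera_model("wrist");o=bot.get_obs();T=np.array(m["T_tool_cam"])
    v=np.array([px[0]-m["cx"],px[1]-m["cy"]]);r=np.hypot(*v);a=r/m["fx"]
    d=np.r_[v/r*np.sin(a),np.cos(a)]
    Rt=R.from_euler('xyz',o["tcp_rot"]).as_matrix();C=T[:3,3];D=T[:3,:3]@d
    cw=Rt@C+o["tool_pos"];dw=Rt@D
    pw=cw+dw*(zw-cw[2])/dw[2]
    return Rt.T@(pw-o["tool_pos"]),pw
E
python3 - <<'E'
from h import *
for p in((251,136),(321,136),(254,267),(286,136),(319,230),(252,230)): print(p,[np.round(x,1) for x in wtool(p,40)])
E
```

```text
(251, 136) [array([ 63.6, -26.4, 122.7]), array([472.4, -37.2,  40. ])]
(321, 136) [array([ 63.7,  33.7, 122.7]), array([521.7, -71.5,  40. ])]
(254, 267) [array([-59.6, -26.6, 122.7]), array([ 401.6, -137.9,   40. ])]
(286, 136) [array([ 63.4,   3.6, 122.7]), array([496.8, -54.5,  40. ])]
(319, 230) [array([-21.8,  34.3, 122.7]), array([ 473.1, -141.9,   40. ])]
(252, 230) [array([-21.7, -27.3, 122.7]), array([ 422.7, -106.5,   40. ])]
```

```bash
python3 -m jog '[[2,3.5,15,0,0,0],[0,0,35,0,0,0],[0,0,40,0,0,0],[0,0,35,0,0,0],[0,0,20,0,0,0],[0,0,10,0,0,0],[0,0,0,0,0,0]]'
python3 -m jog '[[0,0,0,0,0,0],[0,0,0,0,0,0],[0,0,0,0,0,0],[0,0,0,0,0,0],[0,0,0,0,0,0],[0,0,0,0,0,0],[0,0,0,0,0,0],[0,0,0,0,0,0]]' 50

```

```text
time: 4.9
tool_pos: [461.1, -104.5, 6.9]
tcp_rot: [-3.139, 0.0, 0.959]
contact_force: [-0.2, -0.5, 0.2]
grip_width: 92.0
finger_force: 0.0
time: 5.7
tool_pos: [461.9, -104.8, 8.3]
tcp_rot: [3.141, -0.0, 0.958]
contact_force: [-0.0, -0.7, 5.5]
grip_width: 61.9
finger_force: 30.0
```

```bash
python3 -m jog '[[0,0,-6,0,0,0],[0,0,-14,0,0,0],[0,0,-20,0,0,0],[0,0,-25,0,0,0],[0,0,-25,0,0,0],[0,0,-25,0,0,0],[0,0,-25,0,0,0],[0,0,-25,0,0,0],[0,0,-18,0,0,0],[0,0,-9,0,0,0],[0,0,0,0,0,0],[0,0,0,0,0,0]]'
python3 -m jog '[[7,-6,0,0,0,0],[14,-12,0,0,0,0],[21,-18.5,0,0,0,0],[24,-21,0,0,0,0],[24,-21,0,0,0,0],[24,-21,0,0,0,0],[24,-21,0,0,0,0],[24,-21,0,0,0,0],[21,-18.5,0,0,0,0],[14,-12,0,0,0,0],[7,-6,0,0,0,0],[0,0,0,0,0,0]]'
python3 -m jog '[[0,0,0,0,0,-0.06],[0,0,0,0,0,-0.12],[0,0,0,0,0,-0.14],[0,0,0,0,0,-0.14],[0,0,0,0,0,-0.14],[0,0,0,0,0,-0.14],[0,0,0,0,0,-0.14],[0,0,0,0,0,-0.14],[0,0,0,0,0,-0.14],[0,0,0,0,0,-0.14],[0,0,0,0,0,-0.08],[0,0,0,0,0,-0.02]]'
python3 -c "
from h import *
print(bot.get_obs()['joint_positions'])"
```

```text
time: 6.9
tool_pos: [461.0, -104.5, 198.9]
tcp_rot: [-3.14, 0.0, 0.958]
contact_force: [-0.8, -0.1, -1.6]
grip_width: 62.0
finger_force: 30.0
time: 8.1
tool_pos: [432.7, 165.4, 199.1]
tcp_rot: [-3.141, 0.001, 0.96]
contact_force: [0.4, 0.0, -2.0]
grip_width: 61.8
finger_force: 30.0
time: 9.3
tool_pos: [433.3, 163.5, 199.4]
tcp_rot: [-3.141, -0.0, 2.358]
contact_force: [0.5, 0.1, -1.4]
grip_width: 62.0
finger_force: 30.0
[ 1.95344056e-01  2.55867676e-01  1.72842480e+00 -2.58675158e-04
  1.15795297e+00 -5.91721836e-01]
```

```bash
python3 -m jog '[[0,0,0,0,0.03,0],[0,0,0,0,0.03,0],[0,0,0,0,0.03,0],[0,0,0,0,0.03,0],[0,0,0,0,0.025,0],[0,0,0,0,0.025,0],[0,0,0,0,0.025,0],[0,0,0,0,0.025,0],[0,0,0,0,0.025,0],[0,0,0,0,0.025,0],[0,0,0,0,0.03,0],[0,0,0,0,0.03,0]]'
python3 -m jog '[[0,0,0,0,0.03,0],[0,0,0,0,0.03,0],[0,0,0,0,0.04,0],[0,0,0,0,0.04,0],[0,0,0,0,0.04,0],[0,0,0,0,0.04,0],[0,0,0,0,0.04,0],[0,0,0,0,0.02,0],[0,0,0,0,0,0],[0,0,0,0,0,0],[0,0,0,0,0,0]]'
python3 - <<'E'
from h import *
o=bot.get_obs();print(o["joint_positions"])
a=bot.capture("wrist");b=bot.capture("top")
save("w1.png",np.hstack([a[60:340,180:400],cv2.resize(b[200:300,140:240],(280,280),interpolation=cv2.INTER_CUBIC)]))
E
```

```text
time: 10.5
tool_pos: [433.4, 164.5, 199.8]
tcp_rot: [3.141, -0.332, 2.358]
contact_force: [0.4, 0.7, -1.3]
grip_width: 62.1
finger_force: 30.0
time: 11.6
tool_pos: [433.2, 164.7, 199.9]
tcp_rot: [3.141, -0.61, 2.358]
contact_force: [0.7, -0.4, -1.0]
grip_width: 62.0
finger_force: 30.0
[-0.07185848  0.48916761  1.53792232  0.38354147  1.59854818 -0.9443449 ]
```

View pics/w1.png

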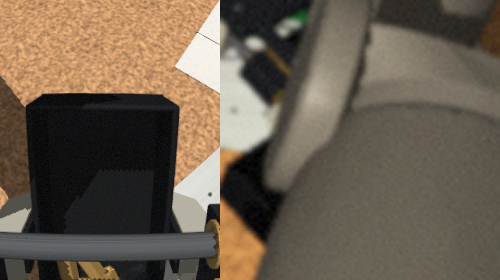

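The wrist crop shows the brass now lying at the tray's lower (+x) end, by the rod at the bottom. Next I lean it towards the corner.

```bash
python3 -m jog '[[0,0,0,0.03,0,0],[0,0,0,0.04,0,0],[0,0,0,0.05,0,0],[0,0,0,0.05,0,0],[0,0,0,0.05,0,0],[0,0,0,0.05,0,0],[0,0,0,0.05,-0.02,0],[0,0,0,0.05,-0.02,0],[0,0,0,0.05,-0.02,0],[0,0,0,0.05,-0.02,0],[0,0,0,0.02,0,0],[0,0,0,0,0,0]]'
python3 -m jog '[[0,0,0,0,0,0],[0,0,0,0,0,0],[0,0,0,0,0,0],[0,0,0,0,0,0]]'
python3 - <<'E'
from h import *
o=bot.get_obs();print(o["joint_positions"])
Rt=R.from_euler('xyz',o["tcp_rot"]).as_matrix()
# tray point t -> tool: x=-tx, y=ty, z=8-tz
for t in((61.5,30.5,33),(52,21,3)): print(np.round(Rt@np.array([-t[0],t[1],8-t[2]])+o["tool_pos"]))
a=bot.capture("wrist");b=bot.capture("side")
save("w2.png",np.hstack([a[60:340,150:430],b[140:420,140:420]]))
E
```

```text
time: 12.9
tool_pos: [433.4, 165.2, 199.2]
tcp_rot: [-2.669, -0.536, 2.392]
contact_force: [-0.1, -0.1, -1.3]
grip_width: 61.4
finger_force: 30.0
time: 13.3
tool_pos: [433.4, 164.2, 199.9]
tcp_rot: [-2.67, -0.535, 2.391]
contact_force: [-0.8, 0.5, -1.9]
grip_width: 61.7
finger_force: 30.0
[ 0.14641117  0.67341015  1.25058578  0.07622459  1.91123013 -0.80557318]
[502. 153. 176.]
[472. 151. 161.]
```

View pics/w2.png

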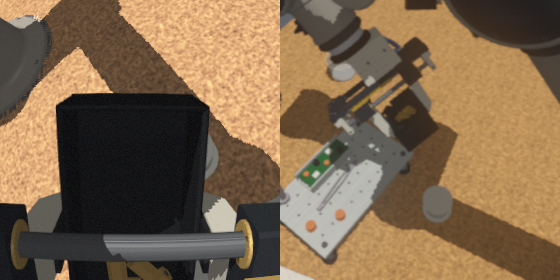

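The side view shows the tray tilted over the plate's near corner, with brass at its low corner at crop (405,115). The wrist view is partly hidden by the rod, so I'll draw the expected corner over enlarged crops.

```bash
cat >> h.py <<'E'
def look(name):
    o=bot.get_obs();Rt=R.from_euler('xyz',o["tcp_rot"]).as_matrix();P=np.array(o["tool_pos"])
    a=bot.capture("wrist").copy();b=bot.capture("side").copy()
    M=bot.camera_model("wrist");S=bot.camera_model("side");T=np.linalg.inv(np.array(M["T_tool_cam"]))
    Rs=R.from_euler('xyz',S["orientation"]).as_matrix()
    def pw(t):
        c=T[:3,:3]@t+T[:3,3];r=np.hypot(c[0],c[1]);th=np.arctan2(r,c[2]);return np.array([M["cx"],M["cy"]])+M["fx"]*th*c[:2]/r
    def ps(t):
        c=Rs.T@(Rt@t+P-S["position"]);return np.array([S["cx"]+S["fx"]*c[0]/c[2],S["cy"]+S["fy"]*c[1]/c[2]])
    k=4; out=[]
    tr=lambda x,y,z:np.array([-x,y,8.-z])
    ring=[tr(52+38*np.cos(q),21+38*np.sin(q),8) for q in np.linspace(np.pi,1.5*np.pi,12)]
    pts=[tr(52,21,3),tr(0,0,3)]
    for im,pf in((a,pw),(b,ps)):
        c=pf(tr(40,10,5)).astype(int);x0,y0=max(0,c[0]-48),max(0,c[1]-70)
        cr=cv2.resize(im[y0:y0+140,x0:x0+97],None,fx=k,fy=k,interpolation=cv2.INTER_CUBIC)
        for p in ring: cv2.circle(cr,tuple(int(v) for v in (pf(p)-[x0,y0])*k),2,(0,255,0),-1)
        for p,col in zip(pts,((255,0,0),(0,0,255))): cv2.circle(cr,tuple(int(v) for v in (pf(p)-[x0,y0])*k),4,col,-1)
        cr=np.clip(cr.astype(float)*1.6,0,255).astype(np.uint8)
        out.append(cv2.copyMakeBorder(cr,0,560-cr.shape[0],0,388-cr.shape[1],cv2.BORDER_CONSTANT))
    save(name,np.hstack(out))
E
python3 -c "
from h import *
look('l1.png')"
```

```text
(no output)
```

View pics/l1.png

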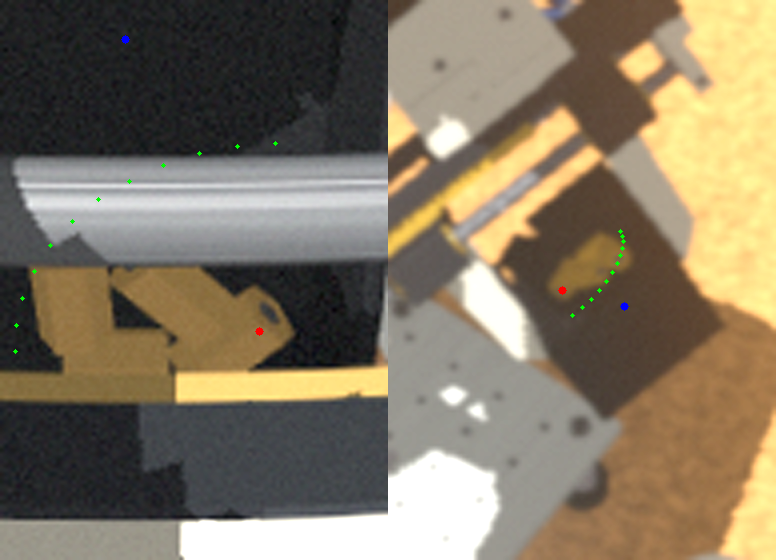

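Enlarged, all four are inside the 38 mm ring. The leftmost one, at (70,310), is about 30 mm from the corner along the end wall, so I rock the tray towards +y to bring it in.

```bash
python3 -m jog '[[0,0,0,0.03,-0.05,0],[0,0,0,0.04,-0.06,0],[0,0,0,0.04,-0.06,0],[0,0,0,0.04,-0.04,0],[0,0,0,0,0,0],[0,4,0,0,0,0],[0,-8,0,0,0,0],[0,8,0,0,0,0],[0,-8,0,0,0,0],[0,4,0,0,0,0],[0,0,0,0,0,0],[0,0,0,0,0,0]]'
python3 -m jog '[[0,0,0,0,0.04,0],[0,0,0,0,0.06,0],[0,0,0,-0.04,0.05,0],[0,0,0,-0.04,0.03,0],[0,0,0,-0.03,0,0],[0,0,0,0,0,0],[0,0,0,0,0,0],[0,0,0,0,0,0]]'
python3 -c "
from h import *
look('l2.png')"
```

```text
time: 14.7
tool_pos: [433.4, 164.5, 199.7]
tcp_rot: [-2.569, -0.353, 2.506]
contact_force: [1.4, -0.9, -1.9]
grip_width: 61.8
finger_force: 30.0
time: 15.5
tool_pos: [433.2, 164.8, 199.8]
tcp_rot: [-2.634, -0.503, 2.398]
contact_force: [0.1, 0.6, -1.8]
grip_width: 61.9
finger_force: 30.0
```

View pics/l2.png

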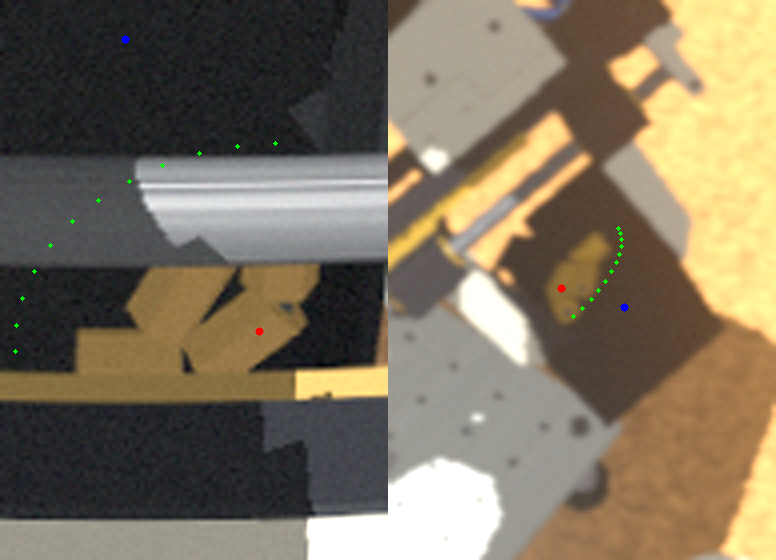

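All four now lie within about 25 mm of the corner. Next I shift the lip further over the plate and lower it a little.

```bash
python3 - <<'E'
from h import *
o=bot.get_obs();Rt=R.from_euler('xyz',o["tcp_rot"]).as_matrix()
print(Rt.T@np.array([5,30,-35]))
E
```

```text
[-2.31992324 41.0704931  21.39702205]
```

```bash
python3 -m jog '[[0,2,1,0,0,0],[-0.3,5,2.5,0,0,0],[-0.4,6,3,0,0,0],[-0.4,6,3,0,0,0],[-0.4,6,3,0,0,0],[-0.4,6,3,0,0,0],[-0.4,5,3,0,0,0],[0,3,2,0,0,0],[0,2,1,0,0,0],[0,0,0,0,0,0],[0,0,0,0,0,0],[0,0,0,0,0,0]]'
python3 - <<'E'
from h import *
o=bot.get_obs();Rt=R.from_euler('xyz',o["tcp_rot"]).as_matrix()
w=Rt@np.array([-61.5,30.5,8-33.])+o["tool_pos"];print(w,"tilt",np.arccos(-Rt[2,2]))
a=np.radians(5.8);d=w-[531,261,0];print("plate frame",[np.cos(a)*d[0]+np.sin(a)*d[1],-np.sin(a)*d[0]+np.cos(a)*d[1],d[2]])
look('l3.png')
E
```

```text
time: 16.8
tool_pos: [438.3, 194.4, 164.9]
tcp_rot: [-2.634, -0.503, 2.398]
contact_force: [-0.6, 0.6, -0.8]
grip_width: 61.8
finger_force: 30.0
[506.76559636 184.15532655 141.43055159] tilt 0.6986068465280705
plate frame [np.float64(-31.87597882806483), np.float64(-74.00224409991861), np.float64(141.4305515859119)]
```

View pics/l3.png

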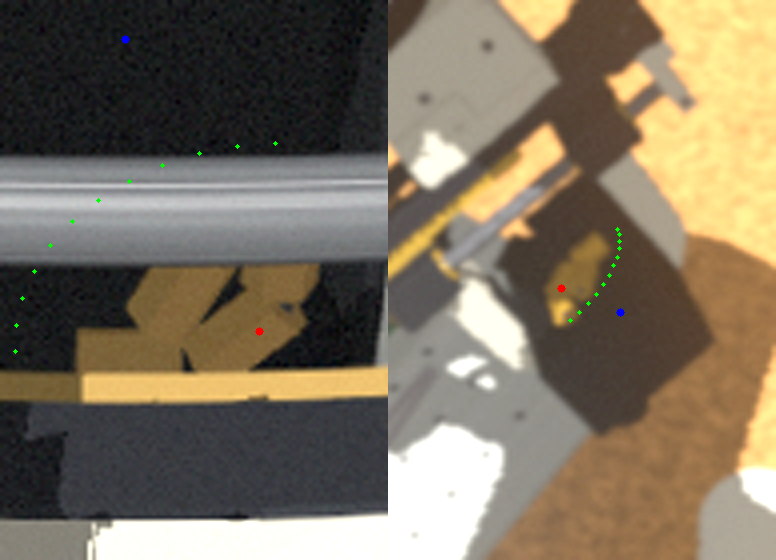

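Lip and tilt are good. One spacer is partly hidden by the rod: wrist (280,270), side (563,310). A quick check of its position on the floor plane.

```bash
python3 - <<'E'
from h import *
from scipy.optimize import fsolve
o=bot.get_obs();Rt=R.from_euler('xyz',o["tcp_rot"]).as_matrix();P=np.array(o["tool_pos"])
M=bot.camera_model("wrist");S=bot.camera_model("side");T=np.linalg.inv(np.array(M["T_tool_cam"]));Rs=R.from_euler('xyz',S["orientation"]).as_matrix()
tr=lambda x,y,z:np.array([-x,y,8.-z])
def pw(t):
    c=T[:3,:3]@t+T[:3,3];r=np.hypot(c[0],c[1]);return np.array([M["cx"],M["cy"]])+M["fx"]*np.arctan2(r,c[2])*c[:2]/r
def ps(t):
    c=Rs.T@(Rt@t+P-S["position"]);return np.array([S["cx"]+S["fx"]*c[0]/c[2],S["cy"]+S["fy"]*c[1]/c[2]])
for n,pf,xo,L in(("w",pw,0,[(130,350),(185,300),(250,325),(280,280),(280,240)]),("s",ps,388,[(563,312),(562,325),(600,240),(575,270)])):
    c=pf(tr(40,10,5)).astype(int);o0=np.array([max(0,c[0]-48),max(0,c[1]-70)])
    for q in L:
        px=np.array([q[0]-xo,q[1]])/4+o0
        for z in(8,13):
            s=fsolve(lambda v:pf(tr(v[0],v[1],z))-px,(40,10));print(n,q,z,np.round(s),"dist",np.round(np.linalg.norm([s[0]-52,s[1]-21,z-3])))
E
```

```text
w (130, 350) 8 [51.  1.] dist 21.0
w (130, 350) 13 [47.  1.] dist 23.0
w (185, 300) 8 [42.  9.] dist 17.0
w (185, 300) 13 [38.  9.] dist 21.0
w (250, 325) 8 [47. 19.] dist 8.0
w (250, 325) 13 [43. 18.] dist 14.0
w (280, 280) 8 [38. 23.] dist 15.0
w (280, 280) 13 [34. 22.] dist 20.0
w (280, 240) 8 [31. 22.] dist 22.0
w (280, 240) 13 [27. 22.] dist 27.0
s (563, 312) 8 [25. 23.] dist 28.0
s (563, 312) 13 [15. 21.] dist 38.0
s (562, 325) 8 [16. 25.] dist 37.0
s (562, 325) 13 [ 7. 24.] dist 46.0
s (600, 240) 8 [55. -7.] dist 29.0
s (600, 240) 13 [45. -9.] dist 32.0
s (575, 270) 8 [48. 10.] dist 13.0
s (575, 270) 13 [39.  8.] dist 21.0
```

```bash
python3 -c "
from plant import bot
print(bot.close_job())"
```

```text
the job is handed in; nothing more can be done
None
```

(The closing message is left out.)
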